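# Secure the gift bottle and close its carton

### The job

Finish packing the bottle in the open gift carton: slide the black hold-down collar along its brass bar until its white line stands at the red clip (not the white one), and leave it there. Then fold the two short end flaps down flat, and last fold the long flap down flat over them. Leave the bottle where it lies and do not disturb the book, the tumbler and the jar.

Things in the scene. Friction and masses are not known exactly. Their poses are not given: they have to be found in the camera images.
- case: Open cardboard gift carton, fixed to the sideboard: outside 124 mm (its x) by 270 mm (its y), walls and floor 5 mm. Origin: centre of its underside, on the work surface; z up, x away from the robot, y along its length; yaw within about 0.3 rad. Near and far walls 96.5 mm high, end walls 92 mm. Inside: bar with collar, bottle, and a wooden strip 15 mm high beside the bottle.
- bar_mid (a point): Middle of the axis of the brass bar, 12 mm thick, that runs the whole length of the carton along its y, at the carton's x = +28 mm, 50 mm above the work surface. 28 mm free between it and the far wall's inside, 26 mm between it and the bottle.
- collar: Black hold-down collar on the brass bar: hub 32 mm across, 24 mm long (y). Origin: on the bar's axis at the collar's middle, 50 mm above the work surface; axes as the carton's. Slides only along y, to 100 mm either side of the bar's middle, friction about 2.5 N; stays where it is left, cannot turn or lift. Starts within 20 mm of the middle.
- collar_line (a point): Top of the collar's upright lug, at the middle of the 4 mm white line, straight above the collar's origin, 84 mm above the work surface (12 mm below the rim). The lug is 22 mm (x) by 16 mm (y), free from 66 to 84 mm height: push its side along y. A flat tongue 14 mm wide (y) with the same line reaches 66 mm from here towards the robot over the bottle, 71 to 78 mm high.
- clip_red: Red clip on the outside of the carton's far wall, 12 mm wide (y), 14 mm thick, 34 mm high: the position mark, near one or the other end of the bar. This point: middle of its width, at its top edge against the wall, 95 mm above the work surface; y axis along the bar. A red band of the same width is on the bar under it. Seen only; it cannot be touched.
- clip_white: White clip, same size and same kind of point as the red one, nearer the other end: the mark for another bottle, not to be used. It also has a white band on the bar.
- flap_left (a joint): Hinge angle (rad) of the short cardboard flap at the carton's +y end: 0 = closed, flat and level; pi/2 = upright; starts open, leaning outwards at about 1.8 to 2.2. 112 mm wide (along x), 60 mm long from hinge to free edge, 4 mm thick. The stiff crease stays where it is left; 1 N at its edge moves it. Its top lies 96 mm above the work surface when closed.
- flap_right (a joint): The same for the flap at the carton's -y end.
- flap_long (a joint): Hinge angle (rad) of the long cardboard flap on the carton's near (robot-side) wall: 0 = closed, flat over the end flaps; pi/2 = upright; starts leaning towards the robot at about 1.75 to 2.05. 268 mm wide (along y), 122 mm long from hinge to free edge, 4 mm thick. The stiff crease stays where it is left; 1 to 2 N at its edge moves it. Top 100.5 mm above the work surface when closed.
- hinge_left (a point): Middle of the left end flap's hinge line (carton's x = 0, y = +135 mm), 92 mm above the work surface; axes as the carton's.
- hinge_right (a point): Middle of the right end flap's hinge line (carton's x = 0, y = -135 mm), 92 mm above the work surface.
- hinge_long (a point): Middle of the long flap's hinge line (carton's x = -62 mm, y = 0), 96.5 mm above the work surface.
- bottle_mid (a point): Amber bottle lying in the carton along its y, loose, 58 mm thick, 238 mm long, neck to +y, 0.5 kg. This point: middle of its axis, 34 mm above the work surface. Stays where it is.
- tumbler_mid (a point): Bystander: clear glass tumbler, 72 mm across, 90 mm high. Point: its centre, half-way up.
- jar_mid (a point): Bystander: green glass jar with a steel lid, 84 mm across, 100 mm high. Point: its centre, half-way up.
- book_mid (a point): Bystander: dark red book lying flat, 130 by 190 by 28 mm. Point: its centre, half-way up.

How it is judged:
By the outcome, as a careful person would: the job done as asked, in the order asked, and still so for the second after the job is handed in, with the robot touching nothing.
It also fails if it takes over 59 s, if anything falls off the work surface, if the arm or the gripper's body presses on something with over 40 N, if the wrist force passes 120 N, or if a joint passes its speed limit or range.

### The arm

A 7-joint arm with a two-finger parallel gripper is mounted at the origin on the work surface. World frame = base frame: x ahead of the robot, y to its left, z up, the work surface at z = 0. Lengths are in mm, angles in rad, forces in N, time in s.
With the tool pointing down it reaches from about 350 to 900 mm from the base axis. Payload 7.2 kg.
Tool frame: the origin (TCP) lies midway between the tips of the shut fingers; the grasp point (between the pads) lies 19 mm behind it; z points along the fingers, y is the line along which they close (so a half turn about z gives the same grasp; the last joint's range is limited). The gripper opens to 88 mm and grips with 3 to 60 N. Pads are 20 mm wide; open, the fingers measure 115 mm over their backs; the gripper's body (75 mm by 178 mm) begins 61 mm behind the grasp point.
Start: joints at [1.232, 0.411, -0.013, 1.596, 0.006, 1.134, -0.082], TCP at [167.177, -602.231, 196.053] pointing down, gripper open.
Joint ranges: [-2.95, 2.95], [-0.29, 1.99], [-1.47, 1.44], [0.14, 2.54], [-1.03, 4.17], [0.13, 1.85], [-2.86, 2.86]. Speed limits (rad/s): [2.39, 2.39, 3.01, 3.01, 3.14, 3.14, 3.14].

### API

Orientations are given as a unit quaternion [x, y, z, w].
In Python, from plant import * gives the robot as it stands. Calls block until the motion is done:
- move_to(position, orientation): joint-space move of the TCP to a pose.
- move_l(position, velocity=150, attitude=None, guard=None): straight line of the TCP; attitude=None keeps the orientation; velocity is the mean speed in mm/s. With guard (N) it stops when the force on the tool has changed by that much, and returns True; else False.
- set_joints(angles): joint-space move.
- open_jaws() and gripper_close(newtons=None): open the fingers fully, or close them until they stop; newtons is the grip in N (None keeps the last).
- sleep(seconds).
- ik(position, orientation): joint angles nearest the present ones, or None.
- sense(): the state.
- snapshot(name): name is "side" or "top"; returns the picture (420x560x3 uint8, red, green, blue); there is no depth.
- camera_info(name): a dict with "camera_matrix" (3x3 intrinsics, pixels), "k1" (the pictures are not rectified: a ray, as slopes to the right and down, at radius r is drawn at 1 + k1 r^2 times it, then the intrinsics apply), "extrinsics" (4x4, takes a point from camera to world coordinates). Camera axes: x right, y down, z forward; pixel columns grow to the right and rows downward; lengths in mm; the calibration is good to about 2 mm. A picture is of the moment at which its call begins. camera_info takes no time and is no camera call.
A pose or a line that the arm cannot do raises Unreachable and nothing moves.
- sign_off(): hands the job in; it is judged then, once.
The state is a dict: "time_s": time; "q": joint angles; "qd": joint speeds; "effort": joint torques, N m; "eef_pos": TCP position; "tcp_rot": TCP orientation; "ft_force": force on the tool from outside, world axes, zero at the start; "torque": the same for the moment, N m; "finger_gap": finger opening in mm; "grip_force": force on a finger pad.
Only numpy, scipy, OpenCV 4.12 (cv2) and the standard library are available. Lean on these libraries where they do the work, as an engineer would, in place of code of your own. Each camera call takes 0.05 s, during which the arm holds its last target. There are 200 camera calls.

## Working session

There is one attempt and no reset: what is moved stays moved. The work goes in short steps, each a Python script; the robot and the scene stay as the last script left them, time stands still between calls to the robot, and variables do not carry over. Pictures are saved under pics/ and viewed, at most 12 in all, crops included, and the job is handed in when it is done.

```bash
mkdir -p pics; ls; python3 - <<'E'
from plant import *
import cv2
for n in("side","top"):
    cv2.imwrite(f"pics/{n}0.png",snapshot(n)[:,:,::-1]); c=camera_info(n); print(n,c)
s=sense(); print(s['time_s'],s['tcp_rot'],s['finger_gap'])
E
```

```text
pics
side {'camera_matrix': array([[414.02241169,   0.        , 287.65214469],
       [  0.        , 414.02241169, 207.50059488],
       [  0.        ,   0.        ,   1.        ]]), 'k1': -0.0090297331786604, 'extrinsics': array([[-8.67537598e-01, -2.83787110e-01,  4.08464677e-01,
         9.46413925e+01],
       [-4.97099304e-01,  5.21894670e-01, -6.93194227e-01,
         7.57020179e+02],
       [-1.64559516e-02, -8.04419561e-01, -5.93833623e-01,
         7.22673655e+02],
       [ 0.00000000e+00,  0.00000000e+00,  0.00000000e+00,
         1.00000000e+00]])}
top {'camera_matrix': array([[466.01710974,   0.        , 284.77533698],
       [  0.        , 466.01710974, 214.9334531 ],
       [  0.        ,   0.        ,   1.        ]]), 'k1': -0.0023839457142872528, 'extrinsics': array([[-1.12091610e-02, -9.97200812e-01,  7.39249272e-02,
         4.48537733e+02],
       [-9.99928928e-01,  1.08781243e-02, -4.87913829e-03,
         1.73161020e+01],
       [ 4.06131611e-03, -7.39743642e-02, -9.97251873e-01,
         1.29663216e+03],
       [ 0.00000000e+00,  0.00000000e+00,  0.00000000e+00,
         1.00000000e+00]])}
0.1 [ 9.90845536e-01  1.34998610e-01 -1.31358063e-04 -6.93863842e-04] 88.07834570994581
```

View pics/top0.png

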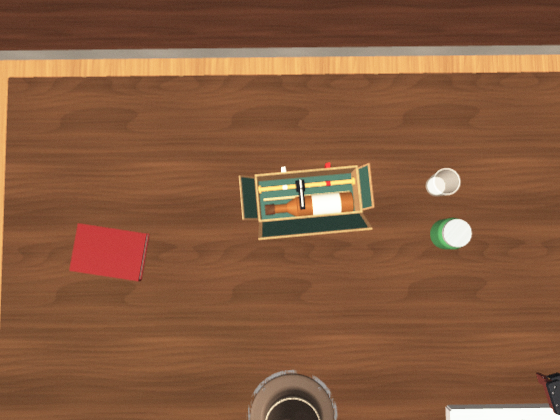

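View pics/side0.png

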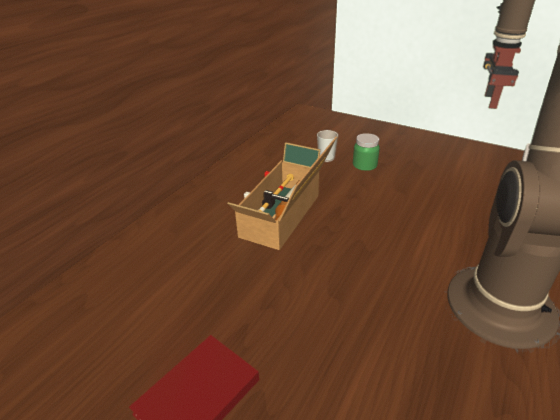

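The top view shows the carton around (308,200), with the red clip at (328,165), the white clip at (283,169) and the collar lug near (300,183). The red clip is on the robot's right (−y). The side view shows the carton around (280,195).

```bash
cat > h.py <<'E'
import numpy as np, cv2
from plant import *
from scipy.spatial.transform import Rotation as R
def ray(n,u,v):
    c=camera_info(n);K=c['camera_matrix']
    d=np.array([(u-K[0,2])/K[0,0],(v-K[1,2])/K[1,1]]);s=d.copy()
    for _ in range(5): s=d/(1+c['k1']*(s@s))
    T=c['extrinsics'];return T[:3,3],T[:3,:3]@np.array([*s,1])
def plane(n,u,v,z):
    o,d=ray(n,u,v);return o+d*(z-o[2])/d[2]
def proj(n,p):
    c=camera_info(n);T=c['extrinsics'];K=c['camera_matrix'];q=T[:3,:3].T@(np.asarray(p,float)-T[:3,3])
    s=q[:2]/q[2];s=s*(1+c['k1']*(s@s));return K[:2,:2]@s+K[:2,2]
def two(a,b):
    A=[];B=[]
    for n,uv in(('top',a),('side',b)):
        o,d=ray(n,*uv);d/=np.linalg.norm(d);M=np.eye(3)-np.outer(d,d);A.append(M);B.append(M@o)
    return np.linalg.lstsq(np.vstack(A),np.hstack(B),rcond=None)[0]
E
python3 - <<'E'
import cv2
t=cv2.imread('pics/top0.png');s=cv2.imread('pics/side0.png')
cv2.imwrite('pics/t1.png',cv2.resize(t[155:245,235:380],None,fx=5.5,fy=5.5,interpolation=cv2.INTER_CUBIC))
cv2.imwrite('pics/s1.png',cv2.resize(s[135:250,220:345],None,fx=5,fy=5,interpolation=cv2.INTER_CUBIC))
for n,im in(('t',t[155:245,235:380]),('s',s[135:250,220:345])):
    off=(235,155) if n=='t' else (220,135)
    b,g,r=[im[:,:,i].astype(int) for i in range(3)]
    for c,m in(('red',(r>120)&(g<60)&(b<60)),('white',(r>170)&(g>170)&(b>160))):
        k,l,st,ce=cv2.connectedComponentsWithStats(m.astype('uint8'))
        print(n,c,[(*(ce[i]+off).round(2),*(st[i]+[*off,0,0,0])) for i in range(1,k) if st[i,4]>2])
E
```

```text
t red []
t white [(np.float64(283.03), np.float64(169.39), np.int64(281), np.int64(166), np.int64(5), np.int64(7), np.int64(31)), (np.float64(300.97), np.float64(192.79), np.int64(299), np.int64(179), np.int64(5), np.int64(28), np.int64(63)), (np.float64(284.41), np.float64(186.93), np.int64(282), np.int64(185), np.int64(6), np.int64(5), np.int64(27)), (np.float64(326.19), np.float64(203.65), np.int64(312), np.int64(193), np.int64(30), np.int64(23), np.int64(591)), (np.float64(278.92), np.float64(197.54), np.int64(264), np.int64(196), np.int64(31), np.int64(4), np.int64(52))]
s red [(np.float64(265.58), np.float64(172.84), np.int64(264), np.int64(171), np.int64(5), np.int64(6), np.int64(19)), (np.float64(281.0), np.float64(186.83), np.int64(280), np.int64(186), np.int64(3), np.int64(3), np.int64(6))]
s white [(np.float64(324.76), np.float64(143.25), np.int64(321), np.int64(138), np.int64(13), np.int64(15), np.int64(97)), (np.float64(329.8), np.float64(154.91), np.int64(326), np.int64(148), np.int64(7), np.int64(12), np.int64(46)), (np.float64(245.92), np.float64(193.69), np.int64(244), np.int64(192), np.int64(5), np.int64(5), np.int64(13)), (np.float64(288.8), np.float64(194.6), np.int64(288), np.int64(193), np.int64(3), np.int64(4), np.int64(5)), (np.float64(261.89), np.float64(208.33), np.int64(261), np.int64(207), np.int64(3), np.int64(4), np.int64(9))]
```

View pics/t1.png

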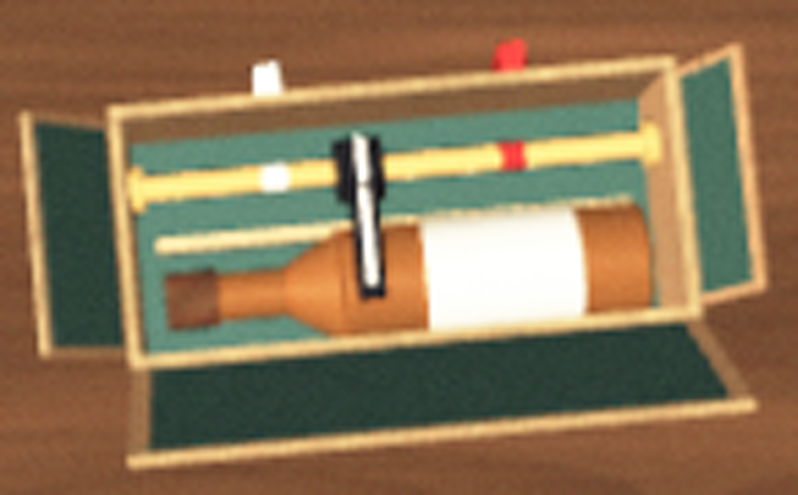

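View pics/s1.png

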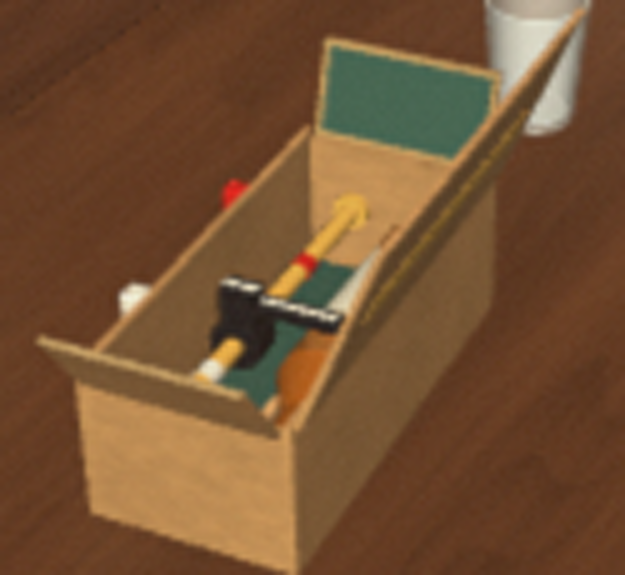

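The enlarged top crop shows the outer rim corners at crop pixels (108,105), (675,57), (703,312) and (133,367). The white line on the lug is at about (361,150), the red band on the bar at (513,157) and the white band at (273,178). The side crop agrees: the red mark is at the far (−y) end, and the collar is nearer the white one.

```bash
cat > m.py <<'E'
from h import *
t=cv2.imread('pics/top0.png');s=cv2.imread('pics/side0.png')
px=lambda u,v:(235+(u+.5)/5.5-.5,155+(v+.5)/5.5-.5)
cor=np.array([plane('top',*px(*c),96)[:2] for c in[(108,105),(675,57),(703,312),(133,367)]])
L=np.array([[62,135],[62,-135],[-62,-135],[-62,135]],float)
print('sizes',[np.linalg.norm(cor[i]-cor[i-1]).round(1) for i in range(4)])
H=(L-L.mean(0)).T@(cor-cor.mean(0)); yaw=np.arctan2(H[0,1]-H[1,0],H[0,0]+H[1,1]); C=cor.mean(0)
Rm=np.array([[np.cos(yaw),-np.sin(yaw)],[np.sin(yaw),np.cos(yaw)]])
loc=lambda p:(Rm.T@(p[:2]-C)).round(1)
print('C',C.round(1),'yaw',yaw.round(4),'res',(cor-(L@Rm.T+C)).round(1).tolist())
def blobs(im,win,off):
    a,b,c,d=win;w=im[c:d,a:b].astype(float);wt=np.clip(w[:,:,2]-np.maximum(w[:,:,1],w[:,:,0])-90,0,None)
    y,x=np.mgrid[c:d,a:b];return (wt*x).sum()/wt.sum(),(wt*y).sum()/wt.sum()
def wblob(im,win,th=120):
    a,b,c,d=win;w=im[c:d,a:b].min(2).astype(float);wt=np.clip(w-th,0,None)
    y,x=np.mgrid[c:d,a:b];return (wt*x).sum()/wt.sum(),(wt*y).sum()/wt.sum()
rb=blobs(t,(322,336,178,190),0); wb=wblob(t,(280,289,183,191)); ln=wblob(t,(295,306,178,187),90);tg=wblob(t,(295,308,190,208),90)
rc=blobs(t,(322,336,160,168),0);wc=wblob(t,(278,289,164,172))
for n,p,z in(('redband',rb,56),('whiteband',wb,56),('line lug',ln,84),('tongue',tg,78),('redclip',rc,95),('whiteclip',wc,95)):
    print(n,np.round(p,1),loc(plane('top',*p,z)))
srb=blobs(s,(276,286,182,192),0);src=blobs(s,(260,272,168,178),0)
print('side redband',np.round(srb,1),loc(plane('side',*srb,56)),'redclip',np.round(src,1),loc(plane('side',*src,90)))
print('two redband',two(rb,srb).round(1),loc(two(rb,srb)))
# side check of carton corners: bottom edge & hinges projected
W=lambda x,y,z:np.array([*(C+Rm@np.array([x,y])),z])
for q in((62,135,96.5),(-62,135,96.5),(62,-135,96.5),(-62,135,0),(62,135,0)):
    u=proj('side',W(*q));print(q,((u-[220,135])*5+2).round(0))
# flap edges (crop pts), solve angle along flap length
def ang(pts,hx,ax,Ln):
    pass
for n,c,h,dirn,Ln in(('left',((22,115),(42,352)),(0,135,92),(0,-1),60),('right',((742,46),(764,288)),(0,-135,92),(0,1),60),('long',((130,462),(755,405)),(-62,0,96.5),(1,0),122)):
    m=px(*np.mean(c,0));f=lambda a:proj('top',W(h[0]+dirn[0]*Ln*np.cos(a),h[1]+dirn[1]*Ln*np.cos(a),h[2]+Ln*np.sin(a)))
    ax=0 if n!='long' else 1
    A=np.linspace(1.57,2.4,200);print(n,'angle',A[np.argmin([abs(f(a)[ax]-m[ax]) for a in A])].round(2))
E
python3 m.py
```

```text
sizes [np.float64(124.7), np.float64(269.5), np.float64(121.8), np.float64(269.2)]
C [594.6 -50. ] yaw 0.0813 res [[0.5, 0.1], [-1.3, 0.5], [0.9, 0.1], [-0.1, -0.8]]
redband [327.8 182.8] [ 26.4 -57.6]
whiteband [284.4 186.8] [26.4 59.5]
line lug [300.3 182.6] [30.  17.5]
tongue [301.4 197.4] [-8.6 18. ]
redclip [327.3 164.7] [ 68.6 -56.7]
whiteclip [283. 169.] [68.2 59.5]
side redband [280.8 186.8] [ 22.4 -51.6] redclip [266.2 172.9] [ 70.1 -54.3]
two redband [ 625.9 -106.1   50.8] [ 26.6 -58.4]
(62, 135, 96.5) [ 75. 363.]
(-62, 135, 96.5) [292. 423.]
(62, -135, 96.5) [306. 121.]
(-62, 135, 0) [298. 570.]
(62, 135, 0) [ 92. 507.]
left angle 2.25
right angle 1.91
long angle 1.97
```

The fit is consistent: the rim comes out at 269 x 123 mm, the bar at x≈26–28, and the clips at about ±58. The red clip is at y≈−57 and the collar at y≈+17.5. Next I'll grip the lug lightly and slide it there.

```bash
cat >> h.py <<'E'
C=np.array([594.6,-50.]);yaw=.0813
Rm=np.array([[np.cos(yaw),-np.sin(yaw)],[np.sin(yaw),np.cos(yaw)]])
W=lambda x,y,z:[*(C+Rm@np.array([x,y],float)),float(z)]
loc=lambda p:Rm.T@(np.asarray(p)[:2]-C)
Q=[np.cos(yaw/2),np.sin(yaw/2),0,0]
def st(m=''):
    s=sense();print(m,'t',round(s['time_s'],2),'loc',loc(s['eef_pos']).round(1),'z',round(s['eef_pos'][2],1),'F',np.round(s['ft_force'],1),'gap',round(s['finger_gap'],1))
E
python3 - <<'E'
from h import *
p=sense()['eef_pos']
move_l([p[0],p[1],300],250); move_to(W(28,17.5,280),Q); st('above')
print(move_l(W(28,17.5,110),200), move_l(W(28,17.5,71),80,guard=8)); st('down')
gripper_close(8); st('grip')
move_l(W(28,-57.3,71),60); st('slid')
open_jaws(); st('open'); move_l(W(28,-57.3,280),200); st('up')
move_l(W(0,215,280),300) ; gripper_close(10); st('away')
cv2.imwrite('pics/t2.png',snapshot('top')[:,:,::-1]);cv2.imwrite('pics/s2.png',snapshot('side')[:,:,::-1])
t=cv2.imread('pics/t2.png');s=cv2.imread('pics/s2.png')
cv2.imwrite('pics/t2c.png',np.hstack([cv2.resize(t[155:245,250:350],None,fx=4,fy=4,interpolation=cv2.INTER_CUBIC),cv2.resize(s[145:235,245:345],None,fx=4,fy=4,interpolation=cv2.INTER_CUBIC)]))
E
```

```text
above t 3.25 loc [27.9 16.2] z 279.9 F [-0.1 -0.3  0.2] gap 87.6
False False
down t 4.88 loc [28.  17.7] z 70.7 F [-0.1 -0.3 -0.1] gap 87.7
grip t 6.22 loc [28.  17.5] z 71.0 F [0.2 0.1 0.6] gap 0.5
slid t 7.62 loc [ 28.1 -56.6] z 71.0 F [-1.1 -0.3 -0.1] gap 0.4
open t 9.0 loc [ 28.  -57.3] z 71.0 F [-0.3  0.7 -0.5] gap 87.6
up t 10.19 loc [ 27.4 -57.3] z 278.7 F [-0.1 -0.6 -0.5] gap 87.6
away t 12.59 loc [ -0. 215.] z 280.0 F [ 0.1 -0.4 -0.6] gap 0.3
```

View pics/t2c.png

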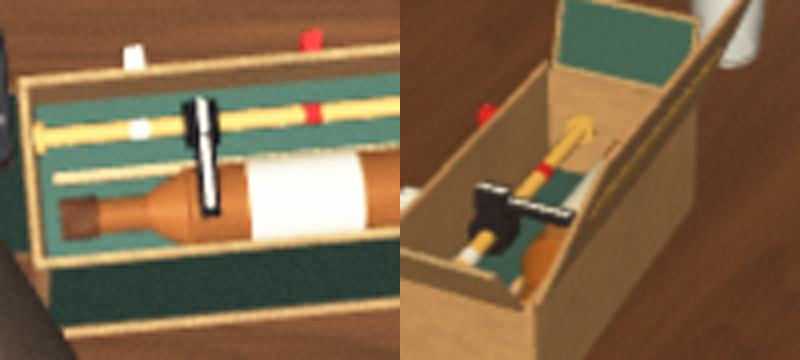

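The gripper closed to 0.5 mm on nothing. The lug line is still at top pixel x≈300 and the collar hasn't moved. I'll check the lug position across both views, and the TCP against the pictures.

```bash
python3 - <<'E'
from h import *
print('lug top proj', proj('top',W(28,17.5,84)).round(1), proj('side',W(28,17.5,84)).round(1))
print('two', two((300.2,179.8),(267.3,191.7)).round(1), loc(two((300.2,179.8),(267.3,191.7))).round(1))
print('tcp0',proj('side',[167.2,-602.2,196]).round(1),proj('top',[167.2,-602.2,196]).round(1))
# look at grasp pose, low, jaws open, gripper over the lug but above it
open_jaws(); move_l(W(28,17.5,280),300); move_l(W(28,17.5,71),150,guard=8); st('down')
print(R.from_quat(sense()['tcp_rot']).as_matrix().round(3))
p=sense()['eef_pos'];print('side',proj('side',p).round(1),'top',proj('top',p).round(1))
s=snapshot('side')[:,:,::-1];cv2.imwrite('pics/s3.png',s);cv2.imwrite('pics/s3c.png',cv2.resize(s[60:240,220:380],None,fx=3.3,fy=3.3,interpolation=cv2.INTER_CUBIC))
E
```

```text
lug top proj [300.3 183.3] [267.7 190.6]
two [628.3 -32.1  77.3] [35.  15.1]
tcp0 [487.4 109. ] [551.3 368.1]
down t 16.43 loc [28.7 17.6] z 71.9 F [ 0.4 -0.1  0.5] gap 87.7
[[ 0.997  0.081  0.002]
 [ 0.081 -0.997 -0.   ]
 [ 0.002  0.    -1.   ]]
side [267.7 194.2] top [300.1 183.7]
```

View pics/s3c.png

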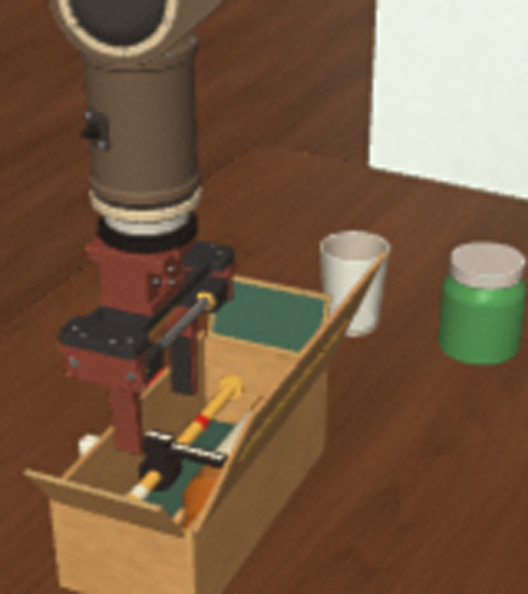

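The side crop shows the fingertips at about crop (128,455) and (185,393), roughly 12–13 mm higher than a TCP at z=71 would put them. That puts them just above the lug top, which is why they closed on air. I'll go lower under guard and grip again.

```bash
python3 - <<'E'
from h import *
print(move_l(W(28,17.5,61),40,guard=5)); st('low')
gripper_close(8); st('grip')
if sense()['finger_gap']>8:
    move_l(W(28,-57.3,61),60); sleep(.2); st('slid'); 
t=snapshot('side')[:,:,::-1];cv2.imwrite('pics/s4.png',t);cv2.imwrite('pics/s4c.png',cv2.resize(t[60:240,220:380],None,fx=3.3,fy=3.3,interpolation=cv2.INTER_CUBIC))
E
```

```text
False
low t 16.88 loc [27.7 17.5] z 60.6 F [ 0.7  0.  -1. ] gap 87.6
grip t 18.22 loc [28.  17.5] z 61.0 F [ 0.3  0.3 -0.9] gap 0.2
```

View pics/s4c.png

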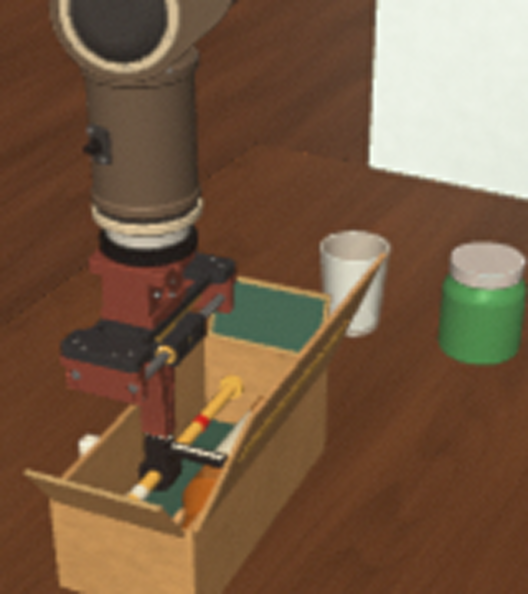

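The fingers closed on nothing again, and the tip at crop (157,433) seems to sit at the lug's top edge. I'll probe downward gently with the jaws shut to find the true tip offset.

```bash
python3 - <<'E'
from h import *
print(move_l(W(28,17.5,45),40,guard=4)); st('probe')
a=snapshot('side')[:,:,::-1];t=snapshot('top')[:,:,::-1];cv2.imwrite('pics/s5.png',a);cv2.imwrite('pics/t5.png',t)
p=sense()['eef_pos'];print(p,proj('side',p),proj('top',p))
cv2.imwrite('pics/c5.png',np.hstack([cv2.resize(t[150:240,250:350],(400,360),interpolation=cv2.INTER_CUBIC),cv2.resize(a[130:220,230:330],(400,360),interpolation=cv2.INTER_CUBIC)]))
E
```

```text
True
probe t 18.52 loc [28.6 17.5] z 57.8 F [-1.7 -0.1  7.4] gap 0.4
[621.70954709 -30.24174505  57.84562415] [267.96412138 198.31552031] [299.92396113 184.48634631]
```

View pics/c5.png

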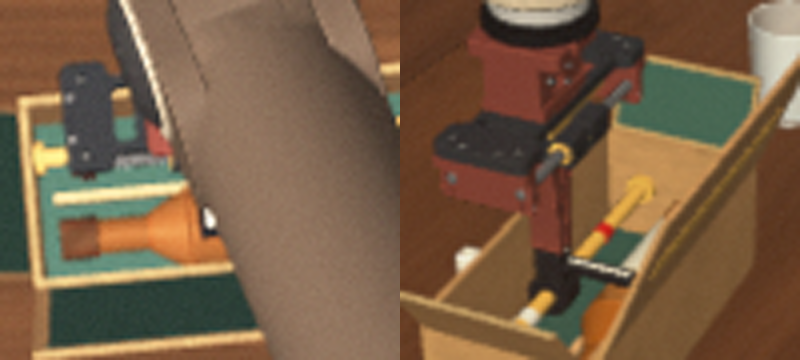

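The probe touches the lug top (84 mm) at a reported z of 57.8, so the real tips end about 26 mm short of the reported TCP. I'll use that offset from here. Gripping at the target would bring the gripper body close to the right flap, so I'll push the lug from its +y side with the shut fingers, stopping short and then checking.

```bash
cat >> h.py <<'E'
OFF=26.
T=lambda x,y,z:W(x,y,z-OFF)   # tip position -> commanded TCP
def wblob(im,win,th=90):
    a,b,c,d=win;w=im[c:d,a:b].min(2).astype(float);wt=np.clip(w-th,0,None)
    y,x=np.mgrid[c:d,a:b];return (wt*x).sum()/wt.sum(),(wt*y).sum()/wt.sum()
E
python3 - <<'E'
from h import *
move_l(T(28,17.5,94),150); move_l(T(28,50,94),150); print(move_l(T(28,50,75),80,guard=5)); st('beside')
move_l(T(28,-30,75),70); st('pushed')
move_l(T(28,-26,75),60); move_l(T(28,-10,100),200); move_l(T(28,150,150),300); st()
t=snapshot('top')[:,:,::-1];a=snapshot('side')[:,:,::-1];cv2.imwrite('pics/t6.png',t);cv2.imwrite('pics/s6.png',a)
cv2.imwrite('pics/c6.png',np.hstack([cv2.resize(t[155:245,260:360],(400,360),interpolation=cv2.INTER_CUBIC),cv2.resize(a[130:220,230:330],(400,360),interpolation=cv2.INTER_CUBIC)]))
E
```

```text
False
beside t 19.62 loc [27.3 49.4] z 47.9 F [ 0.4 -0.1  0.6] gap 0.3
pushed t 20.91 loc [ 27.6 -30.2] z 48.7 F [0.1 0.9 0. ] gap 0.5
 t 22.17 loc [ 27.7 148.7] z 123.2 F [-0.9 -0.4  0.1] gap 0.7
```

View pics/c6.png

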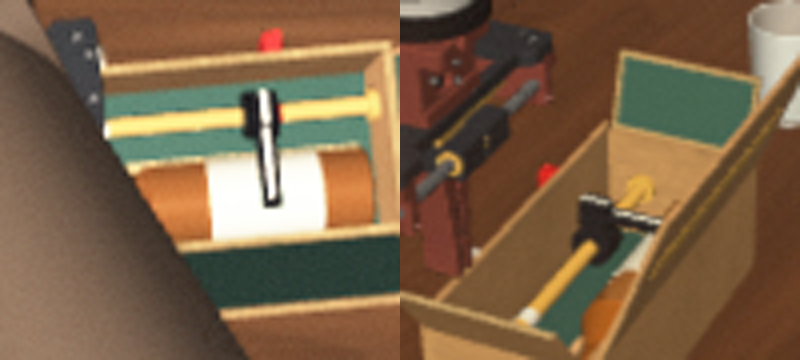

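The collar moved. The line on the lug is now at about top pixel (325.5,180), with the red clip at (328,165), so it still needs a few mm. I'll measure and finish the push.

```bash
cat > line.py <<'E'
from h import *
def line(t):
    # row-wise white centroid on the lug top only, rows 177..183
    p=wblob(t,(320,333,177,184),90);return np.array(p),loc(plane('top',*p,84))
if __name__=='__main__':
    t0=cv2.imread('pics/top0.png');p=wblob(t0,(295,306,178,185),90);print('t0',np.round(p,2),loc(plane('top',*p,84)).round(1))
    t=cv2.imread('pics/t6.png');print(t[176:188,320:333].min(2));print(line(t))
E
python3 line.py
```

```text
t0 [300.13 181.5 ] [32.9 17.5]
[[104 100 101  99 100  99  95  99  98  96  96  97  96]
 [ 90  78  76  76 118 200 158  86  73  91  96  96  98]
 [ 64  46  47  50 113 243 211  92  40  87  98  96  95]
 [ 49  23  25  42  73 247 228 103  32  73  99  97  97]
 [ 49  35  27  37  46 247 228 108  32  61  92 109 109]
 [ 53  34  31  39  42 244 238 127  36  40  90 119 122]
 [ 80  48  26  36  44 230 241 144  33  39 107 141 147]
 [104  52  35  43  44 206 248 169  40  39  96 138 145]
 [104  57  32  43  46 180 250 185  44  37  77 140 130]
 [110  67  33  37  36 123 227 143  38  32  88 130 121]
 [ 92  53  33  34  35  95 166 104  32  37  84  98  94]
 [ 66  45  31  31  42 141 236 161  28  45  89  98  96]]
(array([326.44776699, 180.43495146]), array([ 29.33776751, -51.56126648]))
```

```bash
python3 - <<'E'
from h import *
def ln(t,a,b):
    p=wblob(t,(a,b,178,184),90);return np.round(p,2),loc(plane('top',*p,84)).round(2)
print('before',ln(cv2.imread('pics/t6.png'),323,329))
move_l(T(28,-10,100),300); move_l(T(28,-24,75),120,guard=6); move_l(T(28,-37.7,75),50); sleep(.15); st('pushed')
move_l(T(28,-33,75),60); move_l(T(28,-15,100),200); move_l(T(28,190,160),300); st()
t=snapshot('top')[:,:,::-1];a=snapshot('side')[:,:,::-1];cv2.imwrite('pics/t7.png',t);cv2.imwrite('pics/s7.png',a)
print('after',ln(t,325,333)); print(t[177:186,322:336].min(2))
w=t[158:170,320:336].astype(float);wt=np.clip(w[:,:,2]-w[:,:,:2].max(2)-90,0,None);y,x=np.mgrid[158:170,320:336]
u=(wt*x).sum()/wt.sum(),(wt*y).sum()/wt.sum();print('clip',np.round(u,2),loc(plane('top',*u,94)).round(2))
E
```

```text
before (array([325.63, 180.6 ]), array([ 29.09, -49.38]))
pushed t 23.94 loc [ 27.8 -37.9] z 49.0 F [0.  0.  0.7] gap 0.4
 t 25.35 loc [ 27.8 187.3] z 132.8 F [-0.6 -2.1  0.5] gap 0.2
after (array([328.76, 180.53]), array([ 28.52, -57.58]))
[[ 99  83  74  73  71  90 227 197 100  61  85  98  98 100]
 [ 90  60  42  41  46  61 247 228 107  26  74  88  96  96]
 [ 83  47  29  26  34  46 246 226 105  33  56  88  98  95]
 [ 84  52  30  29  42  43 235 233 129  36  56  97 114 115]
 [102  60  36  33  43  48 219 238 144  35  53 109 127 130]
 [124  85  47  34  40  48 191 246 167  41  54 130 148 148]
 [146 103  57  36  38  43 161 250 181  43  54 126 144 143]
 [146 100  56  39  34  47 163 250 184  41  37 100 117 117]
 [119  80  46  30  31  39 121 214 130  34  32  96 110 112]]
clip [327.34 164.75] [ 68.8  -56.89]
```

The line is at y = −57.6 and the clip at −56.9 to −57.6, so the collar is at the mark. Next are the two end flaps.

```bash
cat > flap.py <<'E'
from h import *
def fold_end(s,HT=11.3,r=45):
    # s=+1 left, -1 right; tip centre y outside, inner bottom corner runs on an arc about the hinge
    move_l(T(0,s*203,165),300); move_l(T(0,s*203,122),200,guard=10)
    move_l(T(0,s*(135+4+HT),92+r),120,guard=25); st('upright')
    for d in (70,50,30,12):
        a=np.radians(d); y=135-r*np.cos(a)+4*np.sin(a); z=92+r*np.sin(a)+4*np.cos(a)
        move_l(T(0,s*(y+HT),z),100,guard=25)
    hit=move_l(T(0,s*(135-r+HT),92),30,guard=7); st(f'pressed {hit}')
    move_l(T(0,s*(135-r+HT),165),300)
def look(n):
    t=snapshot('top')[:,:,::-1];a=snapshot('side')[:,:,::-1];cv2.imwrite(f'pics/t{n}.png',t);cv2.imwrite(f'pics/s{n}.png',a)
    cv2.imwrite(f'pics/c{n}.png',np.hstack([cv2.resize(t[145:245,240:380],(448,320),interpolation=cv2.INTER_CUBIC),cv2.resize(a[130:250,220:345],(333,320),interpolation=cv2.INTER_CUBIC)]))
E
python3 - <<'E'
from flap import *
fold_end(1)
move_l(T(0,0,225),300);fold_end(-1); move_l(T(-40,-80,245),300); move_l(T(-190,0,245),300); st()
look(8)
E
```

```text
upright t 26.68 loc [  0.3 150.4] z 111.5 F [-0.7  0.8 -1. ] gap 0.6
pressed True t 28.29 loc [  0.5 101.8] z 69.8 F [-1.2 -0.3  6.7] gap 0.5
upright t 31.05 loc [   0.2 -150.2] z 111.5 F [ 0.8 -1.  -0.1] gap 0.7
pressed True t 32.66 loc [   0.5 -101.8] z 69.8 F [-0.3 -0.5  5.9] gap 0.2
 t 34.22 loc [-189.6   -0.7] z 218.5 F [ 0.1  0.1 -0.6] gap 0.4
```

View pics/c8.png

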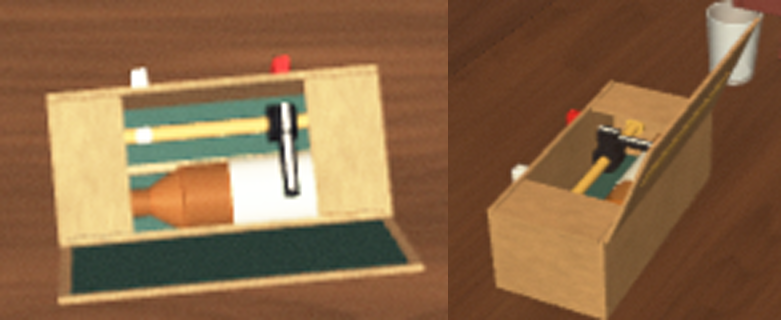

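Both end flaps are flat, with contact at 95.8 mm, and the collar still stands at the red clip. Now the long flap.

```bash
python3 - <<'E'
from flap import *
HT,r=10,100
move_l(T(-160,0,245),300); move_l(T(-160,0,180),200,guard=10)
move_l(T(-62-4-HT,0,96.5+r),150,guard=25); st('upright')
for d in (75,60,45,30,15,6):
    a=np.radians(d); x=-62+r*np.cos(a)-4*np.sin(a); z=96.5+r*np.sin(a)+4*np.cos(a)
    if move_l(T(x-HT,0,z),110,guard=25): st('guard!');break
hit=move_l(T(-62+r-HT,0,96),30,guard=8); st(f'pressed {hit}')
move_l(T(-62+r-HT,0,230),300); move_l(T(-260,-120,300),400); st()
look(9)
E
```

```text
upright t 35.76 loc [-76.4   0. ] z 170.8 F [-0.1  0.3 -0.7] gap 0.6
pressed True t 38.43 loc [28.2 -0. ] z 74.3 F [-1.9  0.   8. ] gap 1.1
 t 39.97 loc [-259.5 -119.4] z 273.3 F [0.5 0.1 0.3] gap 0.7
```

View pics/c9.png

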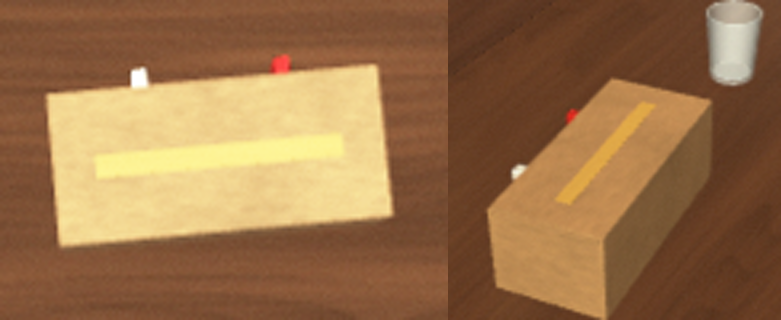

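The carton is closed flat, with contact at 100.3 mm, and the robot is clear of it. Handing in now.

```bash
python3 -c "
from plant import *
print(sign_off())"
```

```text
the job is handed in; nothing more can be done
None
```

The job is handed in at about 40 s of the 59 s allowed: the collar's white line stands within about 1 mm of the red clip by camera, and the two end flaps and then the long flap are folded flat; I saw no contact with the bottle, book, tumbler or jar, but took no closing measurement of them.

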